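Fit the coils to the demountable transformer

ROBOT

A 7-joint arm with a two-finger parallel gripper is mounted at the origin on a cart in front of the work surface, level with it; the furniture and walls round the work are solid. World frame = base frame: x ahead of the robot, y to its left, z up, the work surface at z = 0. Lengths are in m, angles in rad, forces in N, time in s.
With the tool pointing down it reaches from about 0.4 to 0.85 m from the base axis. Payload 10.4 kg.
Tool frame: the origin (TCP) lies on the centre line of the jaws, within the pads' length; the fingertips stand 11 mm ahead of it and the grasp point (between the pads) lies 8 mm behind it; z points along the fingers, y is the line along which they close (so a half turn about z gives the same grasp; the last joint's range is limited). The gripper opens to 87 mm and grips with 3 to 60 N. Pads are 19 mm wide; open, the fingers measure 117 mm over their backs; the gripper's body (75 mm by 190 mm) begins 51 mm behind the grasp point.
Start: joints at [-1.334, 0.332, -0.065, 1.46, 0.022, 1.35, -0.088], TCP at [0.161, 0.604, 0.234] pointing down, gripper open.
Joint ranges: [-2.6, 2.6], [-0.5, 2.12], [-1.47, 1.34], [0.16, 2.42], [-1.27, 4.41], [0.06, 2.06], [-2.6, 2.6]. Speed limits (rad/s): [2.22, 2.22, 2.79, 2.79, 3.14, 3.14, 3.14].

INTERFACE

Orientations are given as a unit quaternion [x, y, z, w].
In Python, from bench import r gives the robot as it stands.
- The arm moves only by the shell command python3 -m pendant 'ROWS' [OPENING] [FORCE]. ROWS is JSON, a list of rows, each a list of 4 numbers: the shift along the tool's x, y, z in m, then the turn about the tool's z in rad. A call has 1 to 8 rows; each row shifts and turns the commanded pose from where the row before left it, along the tool's axes as they then stand; what a row does not reach is not made up. A row lasts 1/12 s, in which the tool goes at most 41.7 mm and 7.16 degrees, less where a joint would pass 70% of its speed; a pose out of reach is approached as far as the arm can. A call with a gripper value outside its range is refused whole. OPENING is the opening, from 0 (shut) to 1 (fully open), set as the call begins (- or left out, the last holds). The fingers move at their own pace and stop on an object; FORCE is the grip in N (left out, the last holds). Time passes only in rows, so rows that do not move let the fingers close. It gives the time, the measured TCP pose, the force, the opening and the grip force at its end, in the units of the state.
- r.read_state(): the state, without advancing time (a new reading comes with each control period).
- r.camera(name): name is "side" or "top" or "wrist"; returns a dict with "img" (480x640x3 uint8, red, green, blue), "camera_matrix" (3x3 intrinsics, pixels), "xyz" and "attitude" of the camera in the world. Camera axes: x right, y down, z forward; pixel columns grow to the right and rows downward; lengths in m; the calibration is good to about 2 mm. A picture is of the moment at which its call begins. There is no depth.
- r.close_job(): hands the job in; it is judged then, once.
Trained networks look in the newest picture that a camera, given by its name, has taken for a name from the list of things; names that differ only in an ending like _2 or _b are one class to them, and where a whole thing is asked for, a point or a joint stands for the part that bears it (a point fixed in the world has none). Each returns a list of dicts, best first, with "score" (0 to 1); they miss things now and then, are a little off and sometimes report something else, mostly with a low value. They report only what shows in the picture. A call takes as long as a camera call. They do not tell look-alikes from the thing itself.
- r.outline_of(thing, camera): "mask" (480x640 bool, what is visible of it) and "bbox" ([centre column, centre row, width, height] in pixels, round what is visible of it).
The state is a dict: "time": time; "joint_positions": joint angles; "joint_vel": joint speeds; "joint_torque": joint torques, N m; "ee_pos": TCP position; "eef_rot": TCP orientation; "ft_force": force on the tool from outside, world axes, zero at the start; "torque": the same for the moment, N m; "width": finger opening in m; "grip_force": force on a finger pad.
Only numpy, scipy, OpenCV 4.12 (cv2) and the standard library are available. Lean on these libraries where they do the work, as an engineer would, in place of code of your own. Each camera call takes 0.05 s, during which the arm holds its last target. There are 200 camera calls.

TASK

Make up the bench transformer: swing the keeper bar aside, lift the yoke off the core and put every loose flat coil that is on the table down over the core's legs (a leg takes two at most, and each leg must carry at least one). Then set the yoke back fully down on its two dowel pins, and swing the keeper bar back over it until it clicks into its catch. Leave the inclinometer where it stands.

Things in the scene. Friction and masses are not known exactly. Their poses are not given: they have to be found in the camera images.
- core: transformer core, fixed: a U of dark steel sheets on a grey foot plate 270 x 110 mm, 12 mm thick. Origin: centre of the foot's underside. x runs from catch post to hinge post, y to the side where the keeper bar opens, z up. Catch post 26 x 34 mm, 90 mm tall (stop and lip on its -y side up to 110 mm) at x = -111 mm; hinge post 16 mm thick at x = +110 mm
- leg_near (a point): on the axis of the leg beside the catch post (45 mm from the core's middle), at the top of the bottom limb where its lowest coil rests, 32 mm above the table; axes as the core's. The leg is 24 x 28 mm (x, y), 42 mm tall, its top 5 mm chamfered by 2 mm all round, with a brass dowel pin on top: 8 mm in diameter, 8 mm tall, conical nose
- leg_far (a point): the same for the other, equal leg, beside the hinge post; the legs are 90 mm apart
- yoke_seat (a point): midway between the legs, level with their flat tops (74 mm above the table): where the middle of the yoke's underside is when the yoke is home; axes as the core's. The table is free beside the core, 140 to 240 mm from here towards the core's +y, to put the yoke down meanwhile
- yoke_centre (a point): centre of the yoke, a dark steel bar 118 mm long (x), 28 mm wide (y), 20 mm tall (z), about 0.35 kg, with two vertical 11 mm through holes at x = -45 and +45 mm that drop over the dowel pins, either way round. It lies home on the core at the start. Home, its centre is 10 mm above the seat point
- keeper (a joint): keeper bar's angle about its upright hinge, rad: 0 shut (along the core, over the yoke), growing as it swings to the core's +y, stop at 1.75; it stays where left. From 0.06 to 0.03 rad it needs about 5 N at the knob to ride over a sprung ball; below that the catch holds it. Open it to about 1.5 or more to clear the legs for a gripper
- keeper_knob (a point): centre of the keeper bar's grip: a black upright round knob, 16 mm in diameter, 30 mm tall, standing on the bar 150 mm from the hinge axis; this point is 120 mm above the table, 16 mm above the bar's top. The bar is 16 mm wide, 8 mm thick and reaches 225 mm from the hinge; its underside passes 2 mm above a yoke that is home
- keeper_hinge (a point): point on the keeper's upright hinge axis, 100 mm above the table, at the bar's mid-height
- inclinometer: the inclinometer (dip circle), a bystander: black T-foot with an upright that carries a white ring, about 142 x 196 mm, 129 mm tall; origin under its middle
- coil_1_centre (a point): centre of a flat coil (there are two to four, all alike; absent ones have no pose): black flanges with copper winding, 54 mm (x) by 56 mm (y), 20 mm tall (z), about 0.12 kg, lying flat on the table, with a through window 28 mm (x) by 32 mm (y) that slips over a leg when the coil's y is parallel to the core's y (either way round)
- coil_2_centre (a point): centre of a flat coil (there are two to four, all alike; absent ones have no pose): black flanges with copper winding, 54 mm (x) by 56 mm (y), 20 mm tall (z), about 0.12 kg, lying flat on the table, with a through window 28 mm (x) by 32 mm (y) that slips over a leg when the coil's y is parallel to the core's y (either way round)
- coil_3_centre (a point): centre of a flat coil (there are two to four, all alike; absent ones have no pose): black flanges with copper winding, 54 mm (x) by 56 mm (y), 20 mm tall (z), about 0.12 kg, lying flat on the table, with a through window 28 mm (x) by 32 mm (y) that slips over a leg when the coil's y is parallel to the core's y (either way round)
- coil_4_centre (a point): centre of a flat coil (there are two to four, all alike; absent ones have no pose): black flanges with copper winding, 54 mm (x) by 56 mm (y), 20 mm tall (z), about 0.12 kg, lying flat on the table, with a through window 28 mm (x) by 32 mm (y) that slips over a leg when the coil's y is parallel to the core's y (either way round)
Not all that is in view belongs to the job. Leave any blue look-alike of the part that bears yoke_centre alone. What is shaped like the part that bears coil_3_centre but green is not meant.

How it is judged:
By the outcome, as a careful person would: the job done as asked, in the order asked, and still so for the second after the job is handed in, with the robot touching nothing.
Of coil_1, coil_2, coil_3, coil_4 only 2 to 4 are there at a start; the rules pass over those that are not, and their reading is None.
At some moment in a run one of coil_1, coil_2, coil_3, coil_4 may be knocked a few centimetres aside while the robot is not near it.
Once in a run the grip may slacken for a moment while it holds something.
It also fails if it takes over 210 s, if anything falls off the work surface, if the arm or the gripper's body presses on something with over 40 N, if the wrist force passes 120 N, or if a joint passes its speed limit or range.

## Working session

There is one attempt and no reset: what is moved stays moved. The work goes in short steps, Python scripts to look and compute and a shell command to move; the robot and the scene stay as the last step left them, time stands still between calls to the robot, and variables do not carry over. Pictures are saved under pics/ and viewed, at most 14 in all, crops included, and the job is handed in when it is done.

```bash
mkdir -p pics; ls
python3 - <<'E'
from bench import r
import cv2,numpy as np
for c in("top","side"):
    d=r.camera(c); cv2.imwrite(f"pics/{c}0.png",d["img"][:,:,::-1]); print(c,d["camera_matrix"],d["xyz"],d["attitude"])
s=r.read_state(); print({k:np.round(v,3) for k,v in s.items()})
E
```

```text
pics
top [[435.75751334   0.         321.5900215 ]
 [  0.         435.75751334 238.8874863 ]
 [  0.           0.           1.        ]] [ 0.53504239 -0.13468916  1.11743207] [ 0.71424872 -0.69843512  0.03523708 -0.02820455]
side [[502.03448787   0.         311.94278435]
 [  0.         502.03448787 239.4439171 ]
 [  0.           0.           1.        ]] [0.53156742 0.82840888 0.65780541] [-0.02745139  0.86944063 -0.49284487  0.02057547]
{'time': np.float64(0.1), 'joint_positions': array([-1.334,  0.333, -0.065,  1.461,  0.022,  1.35 , -0.089]), 'joint_vel': array([ 0.001, -0.001, -0.001, -0.002,  0.001,  0.001,  0.   ]), 'joint_torque': array([ 0.0000e+00, -6.2454e+01,  2.4000e-02, -3.9072e+01, -6.1000e-02,
        3.6000e-02,  0.0000e+00]), 'ee_pos': array([0.16 , 0.604, 0.233]), 'eef_rot': array([ 0.13 ,  0.992, -0.001, -0.   ]), 'ft_force': array([-0.271, -0.413, -0.485]), 'torque': array([-0.051,  0.004, -0.027]), 'grip_force': np.float64(0.0), 'width': np.float64(0.087)}
```

View pics/top0.png

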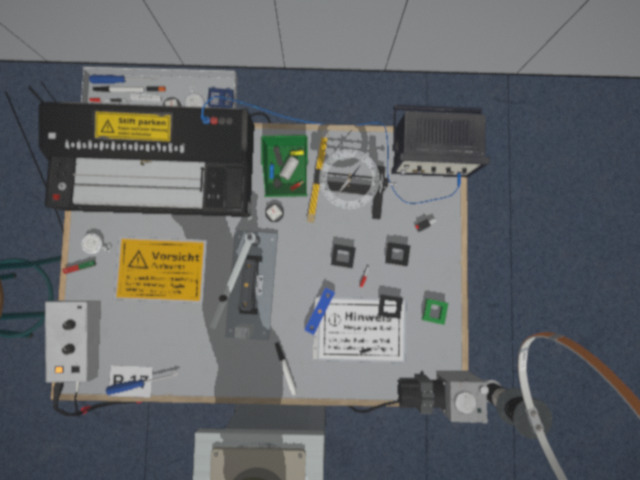

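View pics/side0.png

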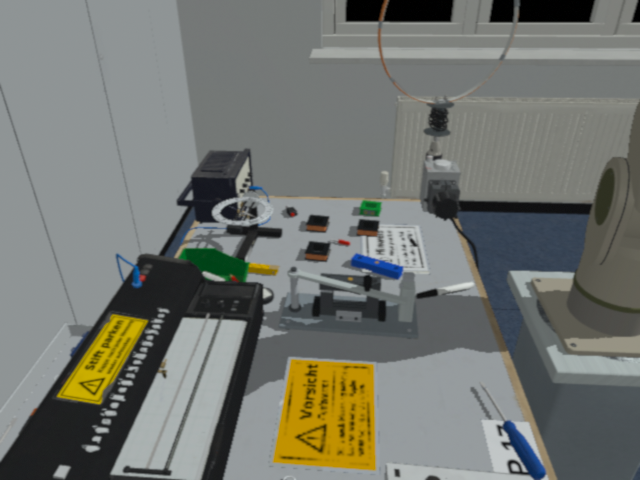

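The pictures show three black coils at top px (343,256), (397,253) and (390,305), a green look-alike at (434,310) and a blue yoke at (320,310). The core is around (250,285), with its hinge at (250,240). The bar is half open, with the knob at about (223,298). The inclinometer is at (350,180).

```bash
cat > h.py <<'E'
from bench import r
import cv2,numpy as np
from scipy.spatial.transform import Rotation as R
def shot(c,save=None):
    d=r.camera(c)
    if save: cv2.imwrite(f"pics/{save}.png",d["img"][:,:,::-1])
    return d
def ray(d,u,v,z):
    "pixel -> world at height z"
    p=R.from_quat(d["attitude"]).apply(np.linalg.inv(d["camera_matrix"])@[u,v,1.])
    c=np.array(d["xyz"]); return c+p*(z-c[2])/p[2]
def proj(d,p):
    q=R.from_quat(d["attitude"]).inv().apply(np.atleast_2d(p)-d["xyz"])
    q=q@np.array(d["camera_matrix"]).T; return q[:,:2]/q[:,2:]
def wrap(a,m=np.pi): return (a+m/2)%m-m/2
def yaw(): # world heading of tool x
    x=R.from_quat(r.read_state()["eef_rot"]).apply([1,0,0]); return np.arctan2(x[1],x[0])
def go(p,closing=None):
    "tool shift to world TCP p; closing = world angle of the jaw line (tool y), mod pi"
    s=r.read_state(); Q=R.from_quat(s["eef_rot"]); d=Q.inv().apply(np.array(p)-s["ee_pos"])
    y=Q.apply([0,1,0]); t=0 if closing is None else -wrap(closing-np.arctan2(y[1],y[0]))
    return np.round(d,4),round(float(t),3)
E
python3 - <<'E'
from h import *
d=shot("top"); s=shot("side")
for n,z in(("coil_1_centre",.02),("core",.012),("yoke_centre",.094),("keeper",.104),("inclinometer",.05),("keeper_knob",.12)):
  for c,D in(("top",d),("side",s)):
    for o in r.outline_of(n,c):
        m=o["mask"].astype(np.uint8); M=np.argwhere(m)[:,::-1]
        if not len(M): continue
        ce=M.mean(0); rc=cv2.minAreaRect(M.astype(np.float32))
        print(n,c,round(o["score"],2),np.round(ce),"w",np.round(ray(D,*ce,z),3),"rect",[np.round(ray(D,*b,z)[:2],3).tolist() for b in cv2.boxPoints(rc)] if c=="top" else "", [int(v) for v in D["img"][o["mask"]].mean(0)])
cv2.imwrite("pics/c1.png",np.hstack([cv2.resize(d["img"][200:360,180:300],(400,533),interpolation=2),cv2.resize(s["img"][250:350,260:440],(400,533) and (400,222),interpolation=2) if 0 else cv2.resize(s["img"][230:350,270:430],(400,300),interpolation=2).repeat(1,0) if 0 else cv2.copyMakeBorder(cv2.resize(s["img"][240:350,270:430],(400,275),interpolation=2),0,258,0,0,0)])[:,:,::-1])
E
```

```text
coil_1_centre top 0.63 [397. 254.] w [ 0.601 -0.336  0.02 ] rect [[0.578, -0.304], [0.632, -0.311], [0.625, -0.37], [0.571, -0.362]] [61, 61, 62]
coil_1_centre top 0.41 [232. 278.] w [0.53  0.077 0.02 ] rect [[0.41, 0.133], [0.653, 0.048], [0.643, 0.019], [0.4, 0.105]] [130, 134, 133]
coil_1_centre side 0.89 [317. 223.] w [ 0.603 -0.318  0.02 ] rect  [58, 47, 40]
coil_1_centre side 0.44 [350. 307.] w [0.514 0.027 0.02 ] rect  [80, 86, 88]
core top 0.88 [250. 286.] w [0.512 0.033 0.012] rect [[0.389, 0.128], [0.658, 0.118], [0.649, -0.032], [0.38, -0.018]] [107, 111, 113]
core side 0.74 [350. 307.] w [0.514 0.017 0.012] rect  [80, 86, 88]
yoke_centre top 0.82 [246. 285.] w [0.516 0.029 0.094] rect [[0.46, 0.047], [0.577, 0.042], [0.575, 0.011], [0.458, 0.017]] [76, 76, 76]
yoke_centre top 0.61 [319. 310.] w [ 0.461 -0.142  0.094] rect [[0.416, -0.106], [0.515, -0.153], [0.504, -0.178], [0.404, -0.13]] [73, 97, 161]
yoke_centre side 0.96 [347. 281.] w [0.522 0.038 0.094] rect  [68, 71, 70]
yoke_centre side 0.92 [377. 266.] w [ 0.464 -0.014  0.094] rect  [26, 63, 134]
keeper top 0.66 [232. 279.] w [0.528 0.061 0.104] rect [[0.422, 0.115], [0.641, 0.03], [0.633, 0.01], [0.414, 0.095]] [133, 136, 135]
keeper top 0.31 [390. 306.] w [ 0.475 -0.305  0.104] rect [[0.453, -0.275], [0.503, -0.281], [0.496, -0.335], [0.447, -0.328]] [74, 74, 75]
keeper side 0.97 [348. 286.] w [0.52  0.069 0.104] rect  [108, 115, 114]
inclinometer top 0.86 [354. 182.] w [ 0.774 -0.222  0.05 ] rect [[0.758, -0.101], [0.892, -0.169], [0.8, -0.342], [0.668, -0.273]] [119, 120, 121]
inclinometer side 0.86 [247. 221.] w [ 0.775 -0.266  0.05 ] rect  [91, 94, 94]
keeper_knob top 0.7 [232. 280.] w [0.527 0.059 0.12 ] rect [[0.425, 0.113], [0.642, 0.029], [0.633, 0.006], [0.416, 0.09]] [131, 135, 134]
keeper_knob side 0.92 [349. 286.] w [0.519 0.09  0.12 ] rect  [106, 112, 112]
```

View pics/c1.png

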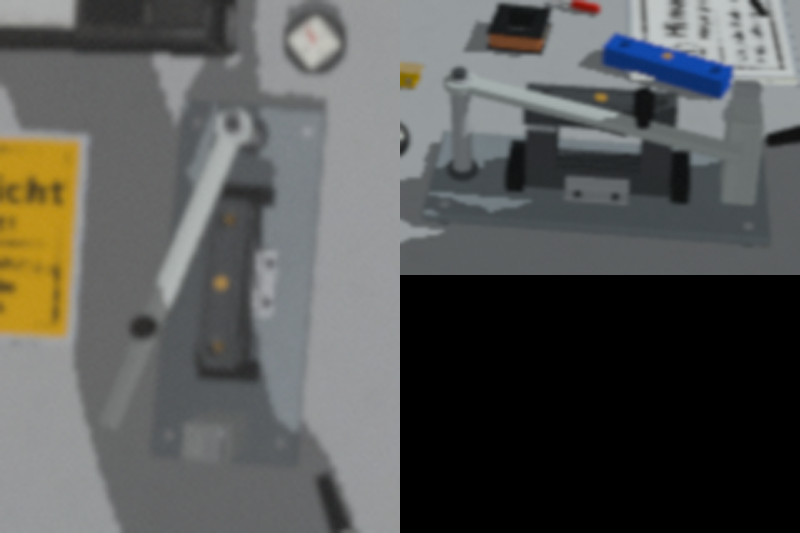

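Run:
```python
from h import *
d=shot("top")
A,C,B=[ray(d,180+u*.3,200+v*.3,.094) for u,v in((228,218),(220.5,283),(218,346))]
print(A,C,B,np.linalg.norm(A-B)); ex=(A-B)/np.linalg.norm(A-B); ey=np.array([-ex[1],ex[0],0]); print("yaw",np.arctan2(ex[1],ex[0]))
h=C+.110*ex; k=ray(d,222.6,298,.135)
print("hinge",h, ray(d,250.3,237,.11),"knob",k,np.linalg.norm((k-h)[:2]))
v=k-h; print("theta",np.arctan2(v@ey,-v@ex))
print(go([k[0],k[1],.25],np.pi/2))
# feet corners
print([ray(d,180+u*.3,200+v*.3,.012)[:2] for u,v in((188,100),(325,101),(296,464),(152,456))])
```

```text
[0.5610306  0.02607995 0.094     ] [0.51553767 0.02964028 0.094     ] [0.47186383 0.02974751 0.094     ] 0.08924216407434929
yaw -0.041108272681339646
hinge [0.62544474 0.02511964 0.094     ] [0.62642435 0.02159682 0.11      ] knob [0.48612849 0.07440295 0.135     ] 0.14777638539820295
theta 0.2989045517627796
(array([-0.4507, -0.4283, -0.0165]), -0.26)
[array([0.6523969, 0.0727776]), array([ 0.65404341, -0.03176463]), array([ 0.38067646, -0.01855652]), array([0.38436275, 0.08908494])]
```

```bash
python3 -m pendant '[[-0.028,-0.027,0,0],[-0.028,-0.027,0,0],[-0.028,-0.027,0,0],[-0.028,-0.027,0,0],[-0.028,-0.027,0,0],[-0.028,-0.027,0,0],[-0.028,-0.027,0,0],[-0.028,-0.027,0,0]]' 0.6; python3 -m pendant '[[-0.028,-0.027,0,0],[-0.028,-0.027,0,0],[-0.028,-0.027,0,0],[-0.028,-0.027,0,0],[-0.028,-0.027,0,0],[0,0,0,-0.1],[0,0,0,-0.1],[0,0,0,-0.06]]'
python3 - <<'E'
from h import *
d=shot("wrist","w1"); s=r.read_state(); print(s["ee_pos"],s["eef_rot"],d["xyz"],d["attitude"],d["camera_matrix"][0])
print(proj(d,[[.486,.074,.135],[.516,.03,.094],[.6254,.0235,.11]]))
E
```

```text
time: 1.52
ee_pos: [0.3222, 0.336, 0.2338]
eef_rot: [0.13, 0.992, 0.0, 0.0]
ft_force: [1.7, 0.7, 0.6]
width: 0.0531
grip_force: 0.0
time: 2.18
ee_pos: [0.4225, 0.1706, 0.2337]
eef_rot: [-0.002, 1.0, 0.0, 0.0]
ft_force: [-0.6, 0.2, -0.6]
width: 0.0526
grip_force: 0.0
[0.42233623 0.17098468 0.23370093] [-3.65360353e-03  9.99993297e-01  2.04430264e-04  1.25106181e-04] [0.35052522 0.17007336 0.38589529] [0.69964117 0.70223391 0.09335229 0.09303286] [400.1760969    0.         317.37265775]
[[178.11347702 336.33698338]
 [144.08594271 344.97593752]
 [142.64503641 470.95264191]]
```

View pics/w1.png

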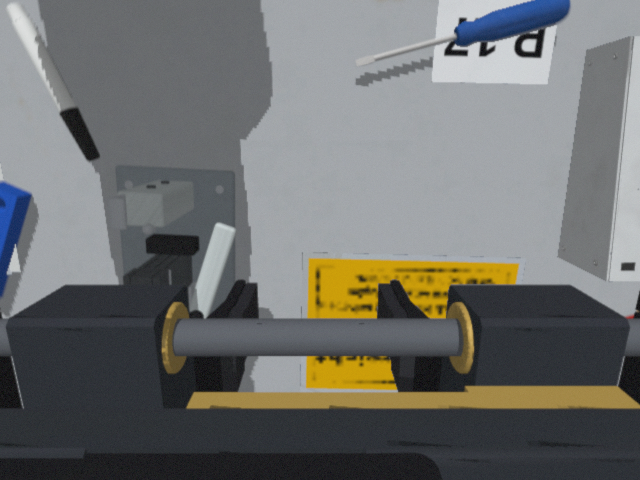

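```bash
python3 -m pendant '[[-0.016,-0.0241,0,0],[-0.016,-0.0241,0,0],[-0.016,-0.0241,0,0],[-0.016,-0.0241,0,0],[0,0,0.03,0],[0,0,0.03,0],[0,0,0.03,0],[0,0,0.024,0]]'; python3 -m pendant '[[0,0,0,0],[0,0,0,0],[0,0,0,0],[0,0,0,0],[0,0,0,0],[0,0,0,0]]' 0 20
python3 - <<'E'
from h import *
p=r.read_state()["ee_pos"]; h=np.array([.6255,.024]); v=p[:2]-h; print(p,np.hypot(*v))
y=-.048; ex=np.array([np.cos(y),np.sin(y)]); ey=np.array([-ex[1],ex[0]])
t0=np.arctan2(v@ey,-v@ex); print(t0)
L=.1495
P=[h+L*(-np.cos(t)*ex+np.sin(t)*ey) for t in np.linspace(t0,1.68,17)]
print(np.round(np.diff([p[:2]]+P,axis=0)*[-1,1],4).tolist())
E
```

```text
time: 2.9
ee_pos: [0.4856, 0.0748, 0.1177]
eef_rot: [0.001, 1.0, -0.0, -0.0]
ft_force: [0.2, 0.7, -0.6]
width: 0.052
grip_force: 0.0
time: 3.4
ee_pos: [0.4868, 0.0752, 0.1206]
eef_rot: [-0.0, 1.0, 0.001, 0.001]
ft_force: [0.4, 0.9, -0.2]
width: 0.0196
grip_force: 0.0
[0.48679917 0.07521802 0.12063156] 0.14785535977625844
0.3057374598573132
[[0.0015, 0.0006], [-0.005, 0.0118], [-0.006, 0.0114], [-0.0069, 0.0108], [-0.0078, 0.0102], [-0.0087, 0.0095], [-0.0094, 0.0087], [-0.0102, 0.0079], [-0.0108, 0.007], [-0.0113, 0.006], [-0.0118, 0.005], [-0.0122, 0.004], [-0.0125, 0.0029], [-0.0127, 0.0018], [-0.0128, 0.0007], [-0.0128, -0.0004], [-0.0128, -0.0015]]
```

```bash
python3 -m pendant '[[0,0,0,0],[0,0,0,0],[0,0,0,0]]' 0 20; python3 -m pendant '[[-0.005,0.0118,0,0],[-0.006,0.0114,0,0],[-0.0069,0.0108,0,0],[-0.0078,0.0102,0,0],[-0.0087,0.0095,0,0],[-0.0094,0.0087,0,0],[-0.0102,0.0079,0,0],[-0.0108,0.007,0,0]]'
python3 -m pendant '[[-0.0113,0.006,0,0],[-0.0118,0.005,0,0],[-0.0122,0.004,0,0],[-0.0125,0.0029,0,0],[-0.0127,0.0018,0,0],[-0.0128,0.0007,0,0],[-0.0128,-0.0004,0,0],[-0.0128,-0.0015,0,0]]'; python3 -m pendant '[[0,0,0,0],[0,0,0,0]]'
```

```text
time: 3.65
ee_pos: [0.4866, 0.0752, 0.1202]
eef_rot: [-0.0, 1.0, 0.0, 0.001]
ft_force: [-1.7, 0.6, 7.0]
width: 0.0154
grip_force: 20.0
time: 4.32
ee_pos: [0.5516, 0.1527, 0.1201]
eef_rot: [-0.0, 1.0, 0.0, 0.0]
ft_force: [-0.6, -1.8, 5.8]
width: 0.0151
grip_force: 20.0
time: 4.98
ee_pos: [0.6504, 0.1746, 0.1201]
eef_rot: [-0.001, 1.0, 0.002, 0.0]
ft_force: [-1.7, 8.5, 3.1]
width: 0.0144
grip_force: 19.5
time: 5.15
ee_pos: [0.6507, 0.1746, 0.1201]
eef_rot: [-0.001, 1.0, 0.002, 0.001]
ft_force: [0.7, 9.6, 3.1]
width: 0.0149
grip_force: 19.8
```

```bash
python3 -m pendant '[[0,0,0,0],[0,0,0,0],[0,0,0,0],[0,0,0,0],[0,0,-0.03,0],[0,0,-0.03,0],[0,0,-0.03,0],[0,0,-0.03,0]]' 0.65; python3 -m pendant '[[0,-0.035,0,0],[0,-0.035,0,0],[0,-0.035,0,0],[0,0,-0.03,0.048],[0,0,0,0],[0,0,0,0]]'
python3 - <<'E'
from h import *
d=shot("wrist","w2"); s=r.read_state(); print(s["ee_pos"],s["eef_rot"])
print(proj(d,[[.5155,.0293,.094],[.561,.026,.094],[.472,.030,.094]]))
t=shot("top","t2")
E
```

```text
time: 5.82
ee_pos: [0.6496, 0.17, 0.2407]
eef_rot: [0.0, 1.0, -0.0, -0.0]
ft_force: [0.3, -0.3, 0.3]
width: 0.0543
grip_force: 0.0
time: 6.32
ee_pos: [0.6504, 0.0644, 0.2709]
eef_rot: [0.025, 1.0, 0.0, 0.001]
ft_force: [-0.2, -0.7, -0.4]
width: 0.0566
grip_force: 0.0
[0.64988312 0.06529246 0.26956877] [2.41241696e-02 9.99708963e-01 4.49896862e-05 1.04996968e-04]
[[262.37315598  50.08055713]
 [263.18569424 113.65023162]
 [258.15559189 -15.42335235]]
```

View pics/w2.png

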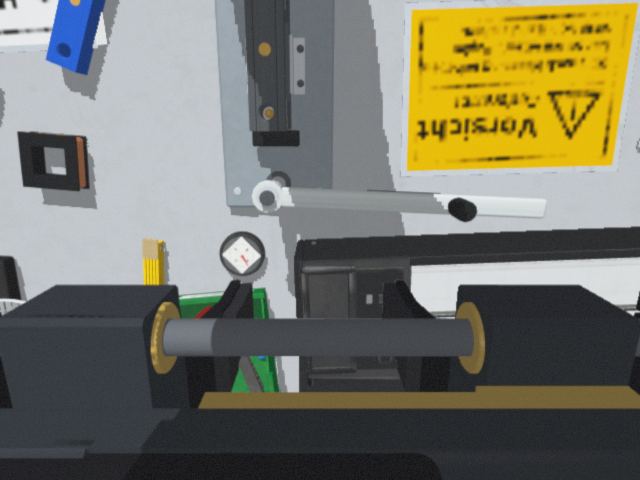

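Run:
```python
from h import *
print(go([.5155,.0303,.078]))
```

```text
(array([ 0.132 , -0.0418,  0.1909]), 0.0)
```

```bash
python3 -m pendant '[[0.033,-0.0104,0,0],[0.033,-0.0104,0,0],[0.033,-0.0104,0,0],[0.033,-0.0106,0,0],[0,0,0.035,0],[0,0,0.035,0],[0,0,0.035,0],[0,0,0.035,0]]'; python3 -m pendant '[[0,0,0.03,0],[0,0,0.021,0],[0,0,0,0],[0,0,0,0]]' ; python3 -m pendant '[[0,0,0,0],[0,0,0,0],[0,0,0,0],[0,0,0,0],[0,0,0,0],[0,0,0,0],[0,0,0,0],[0,0,0,0]]' 0 8; python3 -m pendant '[[0,0,0,0],[0,0,0,0]]' 0 30; python3 -c "
from h import *
print(r.read_state(),yaw())"
```

```text
time: 7.08
ee_pos: [0.5151, 0.0308, 0.1277]
eef_rot: [0.023, 1.0, 0.0, -0.0]
ft_force: [0.9, 0.4, 0.4]
width: 0.0563
grip_force: 0.0
time: 7.42
ee_pos: [0.515, 0.0303, 0.0776]
eef_rot: [0.024, 1.0, -0.001, -0.001]
ft_force: [0.1, 0.4, 0.6]
width: 0.0565
grip_force: 0.0
time: 8.08
ee_pos: [0.5164, 0.0306, 0.0791]
eef_rot: [0.024, 1.0, 0.0, 0.0]
ft_force: [-1.7, 1.3, 5.8]
width: 0.0285
grip_force: 8.0
time: 8.25
ee_pos: [0.5164, 0.0306, 0.0791]
eef_rot: [0.024, 1.0, 0.0, 0.0]
ft_force: [-1.6, -0.1, 6.4]
width: 0.0275
grip_force: 30.0
{'time': 8.25, 'joint_positions': array([-0.59577306,  0.26078809,  0.50736373,  1.94194645, -0.15265008,
        0.97523904,  1.50612976]), 'joint_vel': array([ 7.04137509e-06, -2.23563781e-03,  3.86531378e-04,  6.38839950e-04,
       -3.26871224e-04,  8.92050379e-04, -4.62016614e-04]), 'joint_torque': array([  0.45076459, -42.11230874,   5.43150276, -31.10353231,
         0.35343097,  -0.47265731,   0.05745741]), 'ee_pos': array([0.51635103, 0.03057868, 0.07906917]), 'eef_rot': array([2.38906217e-02, 9.99714472e-01, 3.43887311e-04, 3.05954925e-04]), 'ft_force': array([-1.64231384, -0.07835644,  6.39955637]), 'torque': array([ 0.25446444,  0.33493322, -0.07361116]), 'grip_force': 29.996306765824556, 'width': 0.027523110233360463} 3.093806649601966
```

```bash
python3 -m pendant '[[0,0,0,0],[0,0,0,0],[0,0,0,0],[0,0,-0.0095,0],[0,0,0,0]]' 0.4; python3 -m pendant '[[0,0,0,0],[0,0,0,0],[0,0,0,0],[0,0,0,0]]' 0 8; python3 -m pendant '[[0,0,0,0],[0,0,0,0],[0,0,0,0]]' 0 40; python3 -c "
from h import *
print(r.read_state()['ee_pos'])"; python3 -m pendant '[[0,0,-0.008,0],[0,0,-0.008,0],[0,0,-0.02,0],[0,0,-0.03,0],[0,0,-0.03,0],[0,0,0,0],[0,0,0,0]]'
```

```text
time: 8.67
ee_pos: [0.5167, 0.0303, 0.0895]
eef_rot: [0.024, 1.0, 0.0, 0.001]
ft_force: [0.7, -0.0, 1.1]
width: 0.0346
grip_force: 0.0
time: 9.0
ee_pos: [0.5162, 0.0304, 0.0882]
eef_rot: [0.024, 1.0, 0.0, 0.0]
ft_force: [-1.2, -0.1, 4.7]
width: 0.028
grip_force: 8.0
time: 9.25
ee_pos: [0.5162, 0.0305, 0.0882]
eef_rot: [0.024, 1.0, 0.0, 0.0]
ft_force: [-1.5, 0.5, 5.8]
width: 0.0275
grip_force: 40.0
[0.51616278 0.03047061 0.08820305]
time: 9.83
ee_pos: [0.5168, 0.0304, 0.1856]
eef_rot: [0.024, 1.0, 0.001, 0.001]
ft_force: [0.4, -0.1, -4.4]
width: 0.0276
grip_force: 40.0
```

```bash
python3 -m pendant '[[0,0.038,0,0],[0,0.038,0,0],[0,0.038,0,0],[0,0.038,0,0],[0,0.038,0,0],[0,0,0.035,0],[0,0,0.035,0],[0,0,0.035,0]]'; python3 -m pendant '[[0,0,0.035,0],[0,0,0.02,0],[0,0,0.008,0],[0,0,0.003,0],[0,0,0,0]]'; python3 -c "
from h import *
print(r.read_state()['ee_pos'],r.read_state()['ft_force'])"
```

```text
time: 10.5
ee_pos: [0.524, 0.2204, 0.0764]
eef_rot: [0.023, 1.0, -0.0, -0.001]
ft_force: [1.1, 0.1, -2.7]
width: 0.0274
grip_force: 40.0
time: 10.92
ee_pos: [0.5233, 0.2187, 0.0128]
eef_rot: [0.024, 1.0, -0.001, -0.002]
ft_force: [-7.0, -3.8, 8.9]
width: 0.0277
grip_force: 40.0
[0.52332765 0.218722   0.01284771] [-7.02618788 -3.79028085  8.8520533 ]
```

```bash
python3 -m pendant '[[0,0,-0.001,0],[0,0,0,0],[0,0,0,0],[0,0,-0.03,0],[0,0,-0.035,0],[0,0,-0.035,0],[0,0,-0.035,0],[0,0,-0.035,0]]' 0.6; python3 -m pendant '[[-0.024,-0.028,-0.012,0],[-0.024,-0.028,-0.012,0],[-0.024,-0.028,-0.012,0],[-0.024,-0.028,-0.012,0],[-0.024,-0.028,-0.012,0],[-0.024,-0.028,0,0],[-0.024,-0.02,0,0],[0,0,0,0]]' 1
python3 - <<'E'
from h import *
print(r.read_state()["ee_pos"])
d=shot("wrist","w3")
y=-.048; ex=np.array([np.cos(y),np.sin(y),0])
for x in(-.045,0,.045): print(proj(d,np.array([.516,.0305,.082])+x*ex))
cv2.imwrite("pics/w3c.png",cv2.resize(d["img"][0:260,150:450],(750,600) and (690,598),interpolation=2)[:,:,::-1])
t=shot("top","t3")
E
```

```text
time: 11.58
ee_pos: [0.5249, 0.22, 0.1858]
eef_rot: [0.024, 1.0, 0.0, 0.0]
ft_force: [0.1, 0.5, 0.8]
width: 0.0521
grip_force: 0.0
time: 12.25
ee_pos: [0.6862, 0.0175, 0.243]
eef_rot: [0.027, 1.0, -0.002, 0.0]
ft_force: [1.1, -1.4, -0.4]
width: 0.0861
grip_force: 0.0
[0.68616233 0.01749001 0.24303927]
[[324.10876443 -90.62509235]]
[[324.26897812 -13.57150315]]
[[324.41610894  57.189981  ]]
```

View pics/w3c.png

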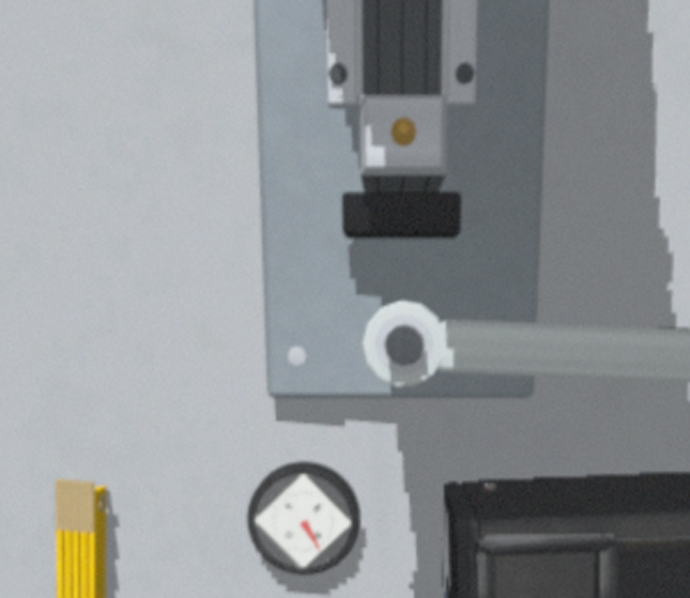

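View pics/t3.png

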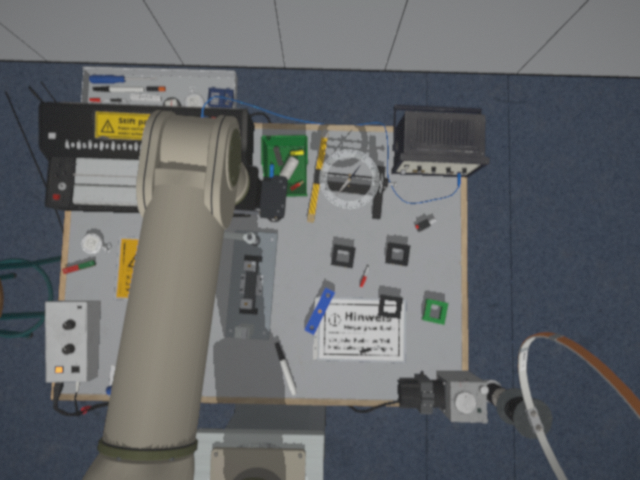

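```bash
python3 -m pendant '[[0,-0.036,-0.015,0],[0,-0.036,-0.015,0],[0,-0.036,-0.015,0],[0,-0.036,-0.015,0],[0,-0.036,-0.015,0],[0,-0.036,-0.015,0],[0,-0.036,0,0],[0,-0.036,0,0]]'; python3 -m pendant '[[-0.01,0,0,0],[0,0,0,0],[0,0,0,0]]'
python3 - <<'E'
from h import *
print(r.read_state()["ee_pos"])
d=shot("wrist","w4")
for o in r.outline_of("coil_1_centre","wrist"): print(o["score"],o["bbox"])
E
```

```text
time: 13.02
ee_pos: [0.6705, -0.2631, 0.3356]
eef_rot: [0.023, 1.0, 0.0, 0.001]
ft_force: [0.5, -0.2, -0.9]
width: 0.0872
grip_force: 0.0
time: 13.27
ee_pos: [0.6806, -0.2623, 0.3336]
eef_rot: [0.023, 1.0, 0.001, -0.0]
ft_force: [-0.1, 1.6, 0.2]
width: 0.0867
grip_force: 0.0
[ 0.68057526 -0.26226431  0.33359522]
0.55 [248.3, 128.9, 56.3, 47.6]
```

View pics/w4.png

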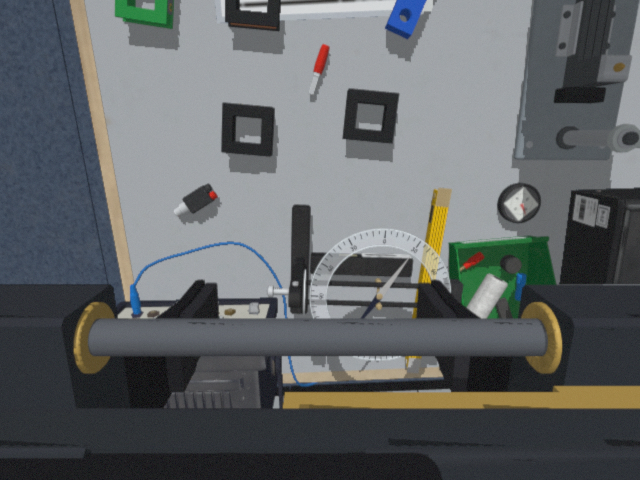

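```bash
cat >> h.py <<'E'
def coils(d,thr=62,z=.02):
    "dark square frames with a hole: centre, outer sizes, hole sizes and edge angle in world at height z"
    g=cv2.cvtColor(d["img"],cv2.COLOR_RGB2GRAY); g=cv2.resize(g,None,fx=4,fy=4,interpolation=cv2.INTER_CUBIC)
    cs,hi=cv2.findContours((g<thr).astype(np.uint8),cv2.RETR_CCOMP,cv2.CHAIN_APPROX_NONE)
    out=[]
    for i,c in enumerate(cs):
        if hi[0][i][3]<0: continue
        W=lambda k:np.array([ray(d,(u+.5)/4-.5,(v+.5)/4-.5,z)[:2]*1000 for u,v in k[:,0]],np.float32)
        if cv2.contourArea(c)<16*60: continue
        a=cv2.minAreaRect(W(c)); o=cv2.minAreaRect(W(cs[hi[0][i][3]]))
        if not(15<min(a[1]) and max(a[1])<40 and max(o[1])<75): continue
        f=lambda q:(np.round(q[0],1).tolist(),np.round(q[1],1).tolist(),round(q[2],1))
        out.append((f(o),f(a))); print("outer",f(o),"hole",f(a))
    return out
E
python3 - <<'E'
from h import *
d=shot("wrist")
print(d["xyz"],d["img"][116,345:400].mean(1).astype(int).tolist())
for t in(50,70,90): print(t);coils(d,t)
E
```

```text
[ 0.60864547 -0.25885337  0.48629422] [47, 41, 37, 41, 46, 39, 36, 40, 40, 45, 64, 97, 108, 106, 105, 107, 105, 105, 103, 107, 106, 107, 106, 108, 108, 107, 106, 105, 106, 107, 108, 105, 106, 106, 106, 101, 98, 63, 36, 27, 39, 41, 41, 41, 43, 45, 41, 41, 40, 44, 67, 118, 160, 164, 164]
50
outer ([600.1, -337.2], [56.5, 52.1], 82.4) hole ([600.1, -336.3], [30.9, 30.3], 82.9)
outer ([591.8, -199.8], [55.4, 52.2], 82.1) hole ([592.7, -201.1], [31.9, 29.7], 82.5)
70
outer ([696.9, -26.5], [50.2, 46.7], 66.6) hole ([698.0, -27.1], [37.2, 37.2], 43.6)
outer ([600.1, -337.1], [57.5, 53.3], 82.3) hole ([600.1, -336.3], [29.6, 28.8], 82.4)
outer ([591.8, -199.7], [56.6, 53.3], 82.5) hole ([592.4, -200.8], [30.7, 28.3], 82.6)
90
outer ([697.0, -26.3], [51.5, 48.0], 66.2) hole ([697.9, -26.7], [35.1, 35.1], 43.0)
outer ([600.2, -337.1], [58.5, 54.4], 82.6) hole ([600.2, -336.3], [28.8, 27.7], 82.4)
outer ([592.0, -199.6], [57.6, 54.2], 82.2) hole ([592.5, -200.6], [29.9, 27.4], 82.4)
```

Run:
```python
from h import *
s=r.read_state(); print(s["ee_pos"],yaw()-np.pi)
print(go([.592,-.1998,.1],np.radians(82.4)))
```

```text
[ 0.68048613 -0.26185604  0.33430038] -0.04531073128651508
(array([0.0913, 0.0578, 0.2343]), 0.087)
```

```bash
python3 -m pendant '[[0.0228,0.0145,0.02,0],[0.0228,0.0145,0.02,0],[0.0228,0.0145,0.02,0],[0.0228,0.0145,0.02,0],[0,0,0.035,0.087],[0,0,0.035,0],[0,0,0.035,0],[0,0,0.035,0]]' 1; python3 -m pendant '[[0,0,0,0],[0,0,0,0]]'
python3 - <<'E'
from h import *
print(r.read_state()["ee_pos"], go([.592,-.1998,.0135],np.radians(82.4)))
E
```

```text
time: 14.08
ee_pos: [0.5919, -0.1997, 0.1133]
eef_rot: [0.066, 0.998, 0.0, 0.001]
ft_force: [0.8, 0.5, -0.7]
width: 0.0869
grip_force: 0.0
time: 14.25
ee_pos: [0.5911, -0.2003, 0.1136]
eef_rot: [0.067, 0.998, 0.0, -0.001]
ft_force: [-0.0, 0.7, 0.6]
width: 0.0871
grip_force: 0.0
[ 0.59108982 -0.20026816  0.11362587] (array([-0.0011,  0.0005,  0.1001]), -0.001)
```

```bash
python3 -m pendant '[[0,0.0005,0.035,0],[0,0,0.035,0],[0,0,0.02,0],[0,0,0.01,0],[0,0,0,0]]'; python3 -m pendant '[[0,0,0,0],[0,0,0,0],[0,0,0,0],[0,0,0,0],[0,0,0,0],[0,0,0,0]]' 0 15;python3 -m pendant '[[0,0,0,0],[0,0,0,0],[0,0,0,0]]' 0 25; python3 -m pendant '[[0,0,-0.02,0],[0,0,-0.03,0],[0,0,-0.035,0],[0,0,-0.035,0],[0,0,-0.03,-0.085],[0,0,0,0],[0,0,0,0]]'
python3 - <<'E'
from h import *
y=-.048; ex=np.array([np.cos(y),np.sin(y),0])
f=np.array([.5163,.0305,0])+.045*ex; print(f)
print(r.read_state()["ee_pos"], go([f[0],f[1],.14],np.pi/2-.048))
E
```

```text
time: 14.67
ee_pos: [0.5923, -0.2007, 0.0144]
eef_rot: [0.067, 0.998, 0.0, -0.0]
ft_force: [-0.1, -0.5, 0.2]
width: 0.0867
grip_force: 0.0
time: 15.17
ee_pos: [0.5923, -0.2008, 0.0146]
eef_rot: [0.067, 0.998, 0.0, 0.0]
ft_force: [-1.3, -0.7, 6.2]
width: 0.056
grip_force: 15.0
time: 15.42
ee_pos: [0.5923, -0.2008, 0.0146]
eef_rot: [0.067, 0.998, 0.0, 0.0]
ft_force: [-1.0, 2.1, 5.2]
width: 0.0559
grip_force: 25.0
time: 16.0
ee_pos: [0.5926, -0.2015, 0.1655]
eef_rot: [0.025, 1.0, -0.0, 0.001]
ft_force: [-0.9, -0.1, -1.3]
width: 0.0559
grip_force: 25.0
[0.56124817 0.02834083 0.        ]
[ 0.59261036 -0.20147578  0.16550522] (array([0.0429, 0.228 , 0.0253]), -0.002)
```

```bash
python3 -m pendant '[[0.006,0.0325,0,0],[0.006,0.0325,0,0],[0.006,0.0325,0,0],[0.006,0.0325,0,0],[0.006,0.0325,0,0],[0.0065,0.0325,0,0],[0.0065,0.033,0.005,0],[0,0,0.02,0]]'; python3 -m pendant '[[0,0,0.02,0],[0,0,0,0],[0,0,0,0]]'
python3 - <<'E'
from h import *
print(r.read_state()["ee_pos"],r.read_state()["width"], [go([.5612,.0283,.0145+z],np.pi/2-.048) for z in (.1,.032)])
E
```

```text
time: 16.67
ee_pos: [0.5601, 0.0373, 0.1392]
eef_rot: [0.021, 1.0, 0.002, 0.0]
ft_force: [0.3, 1.2, -0.8]
width: 0.056
grip_force: 25.0
time: 16.92
ee_pos: [0.5588, 0.0284, 0.1173]
eef_rot: [0.025, 1.0, -0.001, -0.002]
ft_force: [0.7, -0.5, -0.2]
width: 0.0561
grip_force: 25.0
[0.55884553 0.02835194 0.11728314] 0.05611544396621347 [(array([-0.0024,  0.0001,  0.0028]), -0.003), (array([-0.0026,  0.0002,  0.0708]), -0.003)]
```

```bash
cat >> h.py <<'E'
def settle(n=5):
    P=[]
    for _ in range(n): r.camera("wrist"); P.append(r.read_state()["ee_pos"])
    return np.mean(P,0),np.std(P,0)
E
python3 - <<'E'
from h import *
print(*settle(), yaw()-np.pi)
E
```

```text
[0.56057342 0.02828047 0.11950944] [3.92220814e-04 9.99885324e-05 4.99542360e-04] -0.05066169716533553
```

```bash
python3 -m pendant '[[-0.0006,0,0.012,0],[0,0,0.012,0],[0,0,0.012,0],[0,0,0.006,0],[0,0,0,0],[0,0,0,0]]'; python3 -m pendant '[[0,0,0.008,0],[0,0,0.008,0],[0,0,0,0]]'
```

```text
time: 17.67
ee_pos: [0.5606, 0.0286, 0.0764]
eef_rot: [0.025, 1.0, -0.0, -0.001]
ft_force: [0.2, -0.5, -2.1]
width: 0.0558
grip_force: 25.0
time: 17.92
ee_pos: [0.56, 0.0288, 0.0594]
eef_rot: [0.025, 1.0, -0.0, -0.001]
ft_force: [-0.1, 0.8, -1.2]
width: 0.0555
grip_force: 25.0
```

```bash
python3 -m pendant '[[0,0,0.008,0],[0,0,0.004,0],[0,0,0,0],[0,0,0,0]]'; python3 -m pendant '[[0,0,0,0],[0,0,0,0],[0,0,0,0],[0,0,0,0],[0,0,-0.03,0],[0,0,-0.035,0],[0,0,-0.035,0],[0,0,-0.035,0]]' 0.9;  python3 -m pendant '[[-0.02,-0.036,-0.02,0],[-0.02,-0.036,-0.02,0],[-0.02,-0.036,-0.02,0],[-0.02,-0.036,-0.02,0],[-0.02,-0.036,-0.02,0],[-0.02,-0.036,-0.02,0],[0,-0.036,-0.02,0],[0,-0.036,0,0]]' 1; python3 -m pendant '[[0,0,0,0],[0,0,0,0]]'
python3 - <<'E'
from h import *
print(r.read_state()["ee_pos"])
d=shot("wrist","w5"); coils(d,70); print(d["xyz"])
t=shot("top","t5"); coils(t,70)
for o in r.outline_of("coil_1_centre","top"):
    c=np.argwhere(o["mask"]).mean(0)[::-1]; print(o["score"],ray(t,*c,.02))
E
```

```text
time: 18.25
ee_pos: [0.5607, 0.0287, 0.0488]
eef_rot: [0.025, 1.0, -0.0, -0.0]
ft_force: [0.1, -0.5, -1.2]
width: 0.0554
grip_force: 25.0
time: 18.92
ee_pos: [0.5606, 0.0286, 0.1858]
eef_rot: [0.025, 1.0, -0.0, 0.0]
ft_force: [1.3, 0.8, -0.4]
width: 0.0781
grip_force: 0.0
time: 19.58
ee_pos: [0.658, -0.2467, 0.317]
eef_rot: [0.024, 1.0, -0.001, 0.002]
ft_force: [0.0, 0.7, 0.9]
width: 0.0867
grip_force: 0.0
time: 19.75
ee_pos: [0.6556, -0.2484, 0.3132]
eef_rot: [0.027, 1.0, -0.001, -0.0]
ft_force: [1.0, -0.4, -0.6]
width: 0.0869
grip_force: 0.0
[ 0.65560638 -0.24837749  0.31319625]
outer ([600.2, -336.3], [57.9, 53.7], 82.4) hole ([599.6, -335.3], [29.0, 27.7], 82.2)
[ 0.58382605 -0.24448244  0.46543115]
0.57 [ 0.81836168 -0.18023138  0.02      ]
```

View pics/w5.png

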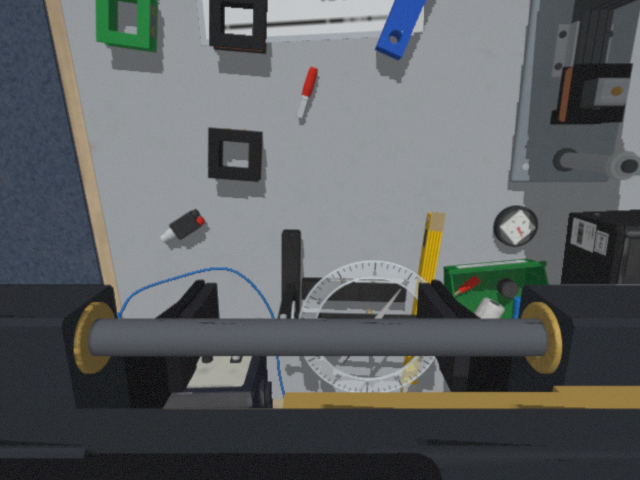

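Run:
```python
from h import *
p,_=settle(3); print(p, go([.600,-.337,.1],np.radians(82.3)))
```

```text
[ 0.65705582 -0.24329197  0.31310878] (array([ 0.0525, -0.0964,  0.2131]), 0.087)
```

```bash
python3 -m pendant '[[0.0175,-0.032,0.01,0],[0.0175,-0.032,0.01,0],[0.0175,-0.0325,0.01,0],[0,0,0.035,0.086],[0,0,0.035,0],[0,0,0.035,0],[0,0,0.035,0],[0,0,0.033,0]]' 1; python3 -m pendant '[[0,0,0,0],[0,0,0,0]]'
python3 - <<'E'
from h import *
p,_=settle(4);print(p, go([.600,-.337,.0145],np.radians(82.3)))
d=shot("wrist"); coils(d,70)
E
```

```text
time: 20.72
ee_pos: [0.5995, -0.3374, 0.1085]
eef_rot: [0.067, 0.998, 0.0, 0.0]
ft_force: [0.9, 0.9, -0.1]
width: 0.0871
grip_force: 0.0
time: 20.88
ee_pos: [0.599, -0.3375, 0.1095]
eef_rot: [0.067, 0.998, 0.001, -0.001]
ft_force: [0.8, -0.1, 1.0]
width: 0.0871
grip_force: 0.0
[ 0.60051665 -0.33908316  0.11277086] (array([0.0014, 0.0023, 0.0986]), -0.001)
outer ([598.4, -337.9], [55.9, 56.9], 82.4) hole ([596.9, -337.8], [30.5, 22.6], 82.2)
```

```bash
python3 -m pendant '[[0.0005,0.002,0.035,0],[0,0,0.035,0],[0,0,0.018,0],[0,0,0.01,0],[0,0,0,0]]'; python3 -m pendant '[[0,0,0,0],[0,0,0,0],[0,0,0,0],[0,0,0,0],[0,0,0,0],[0,0,0,0]]' 0 15;python3 -m pendant '[[0,0,0,0],[0,0,0,0],[0,0,0,0]]' 0 25; python3 -m pendant '[[0,0,-0.02,0],[0,0,-0.03,0],[0,0,-0.035,0],[0,0,-0.035,0],[0,0,-0.03,-0.085],[0,0,0,0],[0,0,0,0]]'
python3 - <<'E'
from h import *
y=-.048; ex=np.array([np.cos(y),np.sin(y),0])
f=np.array([.5163,.0305,0])-.045*ex; print(f,settle(3)[0])
print(go([f[0],f[1],.14],np.pi/2-.048))
E
```

```text
time: 21.55
ee_pos: [0.5992, -0.3367, 0.013]
eef_rot: [0.068, 0.998, 0.0, -0.0]
ft_force: [0.4, 0.0, 0.9]
width: 0.087
grip_force: 0.0
time: 22.05
ee_pos: [0.5993, -0.3368, 0.0125]
eef_rot: [0.068, 0.998, -0.0, 0.0]
ft_force: [0.4, 1.3, 1.1]
width: 0.0557
grip_force: 15.0
time: 22.3
ee_pos: [0.5993, -0.3368, 0.0125]
eef_rot: [0.068, 0.998, -0.0, 0.0]
ft_force: [0.6, 0.4, 2.3]
width: 0.0559
grip_force: 25.0
time: 22.88
ee_pos: [0.5998, -0.337, 0.1639]
eef_rot: [0.025, 1.0, -0.0, 0.001]
ft_force: [-0.7, -0.2, -2.1]
width: 0.0557
grip_force: 25.0
[0.47135183 0.03265917 0.        ] [ 0.59875824 -0.33614531  0.16103483]
(array([0.1458, 0.3616, 0.0212]), -0.003)
```

```bash
python3 -m pendant '[[0.0132,0.0328,0,0],[0.0132,0.0328,0,0],[0.0132,0.0328,0,0],[0.0132,0.0328,0,0],[0.0132,0.0328,0,0],[0.0132,0.0328,0,0],[0.0132,0.0328,0,0],[0.0132,0.0328,0,0]]'; python3 -m pendant '[[0.0132,0.0328,0,0],[0.0132,0.0328,0,0],[0.0138,0.0336,0,0],[0,0,0.02,0],[0,0,0.02,0],[0,0,0,0],[0,0,0,0]]'
python3 - <<'E'
from h import *
print(*settle(5),r.read_state()["width"],yaw()-np.pi)
print(go([.4714,.0327,.0125+.032],np.pi/2-.048))
E
```

```text
time: 23.7
ee_pos: [0.5054, -0.0675, 0.1609]
eef_rot: [0.025, 1.0, -0.0, -0.001]
ft_force: [0.7, 0.0, -1.0]
width: 0.0562
grip_force: 25.0
time: 24.28
ee_pos: [0.4707, 0.0315, 0.1211]
eef_rot: [0.026, 1.0, -0.001, -0.002]
ft_force: [0.7, -0.4, -0.7]
width: 0.0558
grip_force: 25.0
[0.47223288 0.03153203 0.12277396] [3.50346951e-04 8.90828987e-05 3.63432280e-04] 0.05586148565525832 -0.051605784692962064
(array([0.0012, 0.0009, 0.0785]), -0.004)
```

Settled at (.4722,.0315,.1228), so it needs tool x +.0008, y +.0011, down .078.

```bash
python3 -m pendant '[[0.0008,0.0011,0.012,-0.003],[0,0,0.012,0],[0,0,0.012,0],[0,0,0.01,0],[0,0,0,0],[0,0,0,0]]'; python3 -m pendant '[[0,0,0.008,0],[0,0,0.008,0],[0,0,0,0]]'; python3 -m pendant '[[0,0,0.008,0],[0,0,0.006,0],[0,0,0,0],[0,0,0,0]]'
```

```text
time: 25.03
ee_pos: [0.4711, 0.0329, 0.0763]
eef_rot: [0.024, 1.0, -0.0, -0.0]
ft_force: [-0.0, 0.1, -0.7]
width: 0.0563
grip_force: 25.0
time: 25.28
ee_pos: [0.4707, 0.033, 0.0592]
eef_rot: [0.024, 1.0, -0.0, -0.0]
ft_force: [-1.2, -0.6, -2.5]
width: 0.056
grip_force: 25.0
time: 25.62
ee_pos: [0.4712, 0.033, 0.046]
eef_rot: [0.024, 1.0, -0.0, -0.0]
ft_force: [-0.4, 0.4, -0.5]
width: 0.0559
grip_force: 25.0
```

```bash
python3 -m pendant '[[0,0,0,0],[0,0,0,0],[0,0,0,0],[0,0,0,0],[0,0,-0.03,0],[0,0,-0.035,0],[0,0,-0.035,0],[0,0,-0.035,0]]' 0.9;  python3 -m pendant '[[-0.014,-0.037,-0.015,0],[-0.014,-0.037,-0.015,0],[-0.014,-0.037,-0.015,0],[-0.014,-0.037,-0.015,0],[-0.014,-0.037,-0.015,0],[-0.014,-0.037,-0.015,0],[-0.014,-0.037,-0.015,0],[-0.014,-0.037,0,0]]' 1; python3 -m pendant '[[0,0,0,0],[0,0,0,0],[0,0,0,0]]'
python3 - <<'E'
from h import *
print(settle(3)[0])
d=shot("wrist","w6"); print(d["xyz"])
for t in(50,70): coils(d,t)
for o in r.outline_of("coil_1_centre","wrist"): print(o["score"],o["bbox"],ray(d,*o["bbox"][:2],.02))
E
```

```text
time: 26.28
ee_pos: [0.4709, 0.0327, 0.183]
eef_rot: [0.024, 1.0, -0.0, 0.0]
ft_force: [2.0, 1.0, -0.2]
width: 0.078
grip_force: 0.0
time: 26.95
ee_pos: [0.569, -0.2659, 0.2879]
eef_rot: [0.023, 1.0, -0.0, 0.002]
ft_force: [1.3, 0.3, 0.5]
width: 0.0869
grip_force: 0.0
time: 27.2
ee_pos: [0.5675, -0.2637, 0.2842]
eef_rot: [0.024, 1.0, 0.0, -0.0]
ft_force: [1.1, 0.8, 0.1]
width: 0.0871
grip_force: 0.0
[ 0.56780014 -0.26260879  0.28464527]
[ 0.49591583 -0.25953474  0.43697482]
outer ([467.3, -318.9], [57.4, 53.0], 82.6) hole ([468.0, -318.8], [32.0, 29.9], 82.7)
0.58 [614.8, 89.5, 50.5, 63.4] [0.46700578 0.03327854 0.02      ]
0.32 [582.5, 141.8, 115.0, 283.6] [0.51551541 0.00801477 0.02      ]
```

View pics/w6.png

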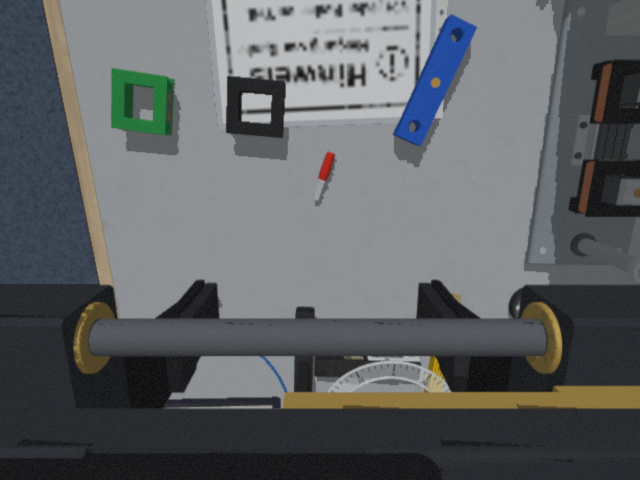

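Run:
```python
from h import *
p=settle(2)[0]; print(p, go([.4675,-.319,.1],np.radians(82.5)))
```

```text
[ 0.56777146 -0.26303415  0.28492726] (array([ 0.0977, -0.0606,  0.1848]), 0.084)
```

```bash
python3 -m pendant '[[0.0244,-0.0152,0.01,0],[0.0244,-0.0152,0.01,0],[0.0244,-0.0151,0.01,0],[0.0244,-0.0151,0.01,0],[0,0,0.035,0.084],[0,0,0.035,0],[0,0,0.035,0],[0,0,0.033,0]]' 1; python3 -m pendant '[[0,0,0,0],[0,0,0,0]]'
python3 - <<'E'
from h import *
p,_=settle(4);print(p, go([.4675,-.319,.0135],np.radians(82.5)))
d=shot("wrist"); coils(d,70)
E
```

```text
time: 28.22
ee_pos: [0.4671, -0.3193, 0.1053]
eef_rot: [0.066, 0.998, 0.0, 0.0]
ft_force: [0.5, 0.7, -0.6]
width: 0.0867
grip_force: 0.0
time: 28.38
ee_pos: [0.4666, -0.3193, 0.1063]
eef_rot: [0.066, 0.998, 0.0, -0.001]
ft_force: [-0.2, -0.7, -0.1]
width: 0.0871
grip_force: 0.0
[ 0.4681924  -0.32048144  0.10872904] (array([0.0015, 0.0015, 0.0955]), -0.001)
```

```bash
python3 -m pendant '[[0.0007,0.0013,0.035,0],[0,0,0.035,0],[0,0,0.015,0],[0,0,0.0095,0],[0,0,0,0]]'; python3 -m pendant '[[0,0,0,0],[0,0,0,0],[0,0,0,0],[0,0,0,0],[0,0,0,0],[0,0,0,0]]' 0 15;python3 -m pendant '[[0,0,0,0],[0,0,0,0],[0,0,0,0]]' 0 25; python3 -m pendant '[[0,0,-0.02,0],[0,0,-0.03,0],[0,0,-0.035,0],[0,0,-0.035,0],[0,0,-0.04,-0.085],[0,0,0,0],[0,0,0,0]]'
python3 - <<'E'
from h import *
print(settle(3)[0]); print(go([.4714,.0327,.14],np.pi/2-.048))
E
```

```text
time: 29.05
ee_pos: [0.4667, -0.3186, 0.0126]
eef_rot: [0.066, 0.998, 0.0, -0.0]
ft_force: [0.9, -0.7, -0.0]
width: 0.0875
grip_force: 0.0
time: 29.55
ee_pos: [0.4669, -0.3186, 0.0124]
eef_rot: [0.066, 0.998, -0.0, 0.0]
ft_force: [-0.3, 1.4, 2.5]
width: 0.0558
grip_force: 15.0
time: 29.8
ee_pos: [0.4669, -0.3186, 0.0124]
eef_rot: [0.066, 0.998, -0.0, 0.0]
ft_force: [-0.2, 0.4, 5.4]
width: 0.0557
grip_force: 25.0
time: 30.38
ee_pos: [0.4676, -0.3189, 0.1738]
eef_rot: [0.023, 1.0, -0.0, 0.002]
ft_force: [0.1, -0.2, -3.4]
width: 0.056
grip_force: 25.0
[ 0.46631057 -0.31793226  0.17112183]
(array([0.011 , 0.3503, 0.0309]), 0.001)
```

```bash
python3 -m pendant '[[0.0011,0.035,0,0],[0.0011,0.035,0,0],[0.0011,0.035,0,0],[0.0011,0.035,0,0],[0.0011,0.035,0,0],[0.0011,0.035,0,0],[0.0011,0.035,0,0],[0.0011,0.035,0,0]]'; python3 -m pendant '[[0.0011,0.035,0,0],[0.0011,0.035,0,0],[0,0,0.02,0],[0,0,0.025,0],[0,0,0,0],[0,0,0,0]]'
python3 - <<'E'
from h import *
print(*settle(5),r.read_state()["width"],yaw()-np.pi)
print(go([.4710,.0327,.0125+.052],np.pi/2-.048))
E
```

```text
time: 31.2
ee_pos: [0.4698, -0.0366, 0.1707]
eef_rot: [0.024, 1.0, -0.0, -0.001]
ft_force: [0.7, -0.4, -1.5]
width: 0.056
grip_force: 25.0
time: 31.7
ee_pos: [0.4705, 0.0311, 0.1256]
eef_rot: [0.024, 1.0, -0.001, -0.002]
ft_force: [-0.5, 0.5, -0.0]
width: 0.0559
grip_force: 25.0
[0.47236066 0.03128486 0.12776335] [0.00042835 0.0001185  0.00047847] 0.05607199389611577 -0.047588271721496156
(array([0.0018, 0.0011, 0.0636]), 0.0)
```

```bash
python3 -m pendant '[[0.0013,0.0013,0.012,0],[0,0,0.012,0],[0,0,0.012,0],[0,0,0.012,0],[0,0,0,0],[0,0,0,0]]'; python3 -m pendant '[[0,0,0.008,0],[0,0,0.007,0],[0,0,0,0],[0,0,0,0]]'
```

```text
time: 32.45
ee_pos: [0.4709, 0.0329, 0.0795]
eef_rot: [0.024, 1.0, -0.0, -0.0]
ft_force: [-0.3, 0.3, -0.8]
width: 0.0557
grip_force: 25.0
time: 32.78
ee_pos: [0.471, 0.033, 0.0641]
eef_rot: [0.023, 1.0, 0.0, 0.0]
ft_force: [-1.0, 0.7, -0.9]
width: 0.0557
grip_force: 25.0
```

```bash
python3 -m pendant '[[0,0,0,0],[0,0,0,0],[0,0,0,0],[0,0,0,0],[0,0,-0.03,0],[0,0,-0.035,0],[0,0,-0.035,0],[0,0,-0.035,0]]' 0.9;  python3 -m pendant '[[-0.035,0.013,-0.015,0],[-0.035,0.013,-0.015,0],[-0.035,0.013,-0.015,0],[-0.035,0.013,-0.015,0],[-0.035,0.013,-0.015,0],[-0.035,0.013,-0.015,0],[0,0,0,0],[0,0,0,0]]' 0.6
python3 - <<'E'
from h import *
print(settle(2)[0])
d=shot("wrist","w7"); print(d["xyz"]); print(proj(d,[[.5243,.2195,.02]]))
t=shot("top"); s=shot("side")
for c in("top","side"):
    print(c,[(round(o["score"],2),o["bbox"]) for o in r.outline_of("coil_1_centre",c)])
E
```

```text
time: 33.45
ee_pos: [0.4705, 0.0328, 0.2008]
eef_rot: [0.024, 1.0, -0.0, -0.0]
ft_force: [0.5, 0.3, 0.2]
width: 0.0784
grip_force: 0.0
time: 34.12
ee_pos: [0.6857, 0.1019, 0.2877]
eef_rot: [0.023, 1.0, -0.001, -0.0]
ft_force: [-0.3, -1.5, -0.8]
width: 0.0526
grip_force: 0.0
[0.6840863  0.10060763 0.2882363 ]
[0.61206102 0.10366014 0.44076514]
[[434.75122507  33.91397024]]
top [(0.2, [175.9, 280.6, 14.7, 48.1])]
side [(0.58, [370.5, 311.7, 29.2, 8.4]), (0.34, [341.8, 311.6, 153.4, 85.9])]
```

View pics/w7.png

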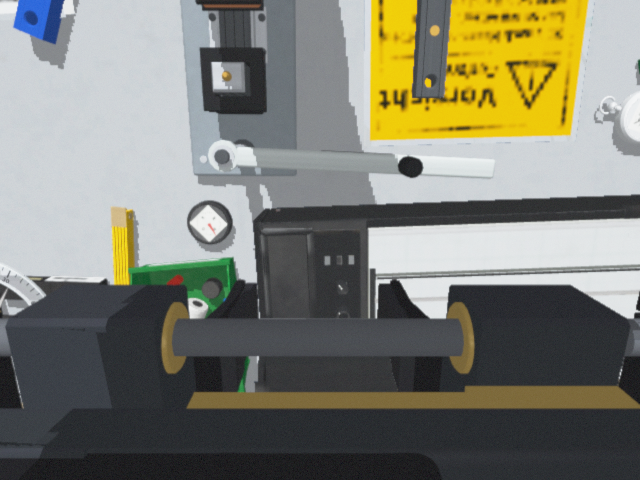

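Run:
```python
from h import *
p,_=settle(2);print(p, go([.5235,.2190,.1],np.pi/2-.048))
```

```text
[0.68373157 0.10098989 0.28969684] (array([0.1657, 0.1102, 0.1897]), 0.001)
```

```bash
python3 -m pendant '[[0.0276,0.0184,0.01,0],[0.0276,0.0184,0.01,0],[0.0276,0.0184,0.01,0],[0.0276,0.0184,0.01,0],[0.0276,0.0184,0.01,0],[0.0277,0.0182,0.01,0],[0,0,0.035,0],[0,0,0.035,0]]' 0.6; python3 -m pendant '[[0,0,0.035,0],[0,0,0.025,0],[0,0,0,0],[0,0,0,0]]'
python3 - <<'E'
from h import *
p,_=settle(5);print(p, go([.5235,.2190,.0145],np.pi/2-.048))
E
```

```text
time: 35.23
ee_pos: [0.523, 0.2216, 0.16]
eef_rot: [0.021, 1.0, 0.002, 0.001]
ft_force: [0.4, 0.1, -0.4]
width: 0.0521
grip_force: 0.0
time: 35.57
ee_pos: [0.5233, 0.2186, 0.099]
eef_rot: [0.023, 1.0, -0.001, -0.001]
ft_force: [0.1, 0.6, 1.3]
width: 0.0518
grip_force: 0.0
[0.52492534 0.21935072 0.10114792] (array([ 0.0016, -0.0007,  0.0866]), 0.001)
```

```bash
python3 -m pendant '[[0.0014,0,0.035,0],[0,0,0.03,0],[0,0,0.015,0],[0,0,0.0065,0],[0,0,0,0]]'; python3 -m pendant '[[0,0,0,0],[0,0,0,0],[0,0,0,0],[0,0,0,0],[0,0,0,0],[0,0,0,0]]' 0 10;python3 -m pendant '[[0,0,0,0],[0,0,0,0],[0,0,0,0]]' 0 40; python3 -m pendant '[[0,0,-0.02,0],[0,0,-0.03,0],[0,0,-0.035,0],[0,0,-0.035,0],[0,0,-0.035,0],[0,0,0,0],[0,0,0,0]]'
python3 - <<'E'
from h import *
print(settle(4)[0]); print(go([.5162,.0305,.14],np.pi/2-.048))
E
```

```text
time: 36.23
ee_pos: [0.5223, 0.2189, 0.0128]
eef_rot: [0.023, 1.0, -0.0, -0.0]
ft_force: [0.2, 0.3, 0.1]
width: 0.0519
grip_force: 0.0
time: 36.73
ee_pos: [0.5228, 0.2192, 0.0132]
eef_rot: [0.023, 1.0, 0.0, 0.0]
ft_force: [-0.2, -0.7, 4.6]
width: 0.0279
grip_force: 10.0
time: 36.98
ee_pos: [0.5228, 0.2192, 0.0132]
eef_rot: [0.023, 1.0, 0.0, 0.0]
ft_force: [-1.5, -0.4, 6.0]
width: 0.0276
grip_force: 40.0
time: 37.57
ee_pos: [0.5232, 0.2194, 0.1691]
eef_rot: [0.023, 1.0, 0.001, 0.001]
ft_force: [-0.4, 0.2, -3.1]
width: 0.0276
grip_force: 40.0
[0.5216297  0.21874015 0.1661669 ]
(array([-0.0036, -0.1881,  0.026 ]), 0.001)
```

```bash
python3 -m pendant '[[-0.0006,-0.0376,0,0],[-0.0006,-0.0376,0,0],[-0.0006,-0.0376,0,0],[-0.0006,-0.0376,0,0],[-0.0006,-0.0376,0,0],[0,0,0.02,0],[0,0,0.02,0],[0,0,0,0]]'; python3 -m pendant '[[0,0,0,0],[0,0,0,0],[0,0,0,0]]'
python3 - <<'E'
from h import *
print(*settle(5),r.read_state()["width"]); print(go([.5157,.0305,.0882],np.pi/2-.048))
d=shot("wrist","w8")
E
```

```text
time: 38.43
ee_pos: [0.5138, 0.0301, 0.1234]
eef_rot: [0.024, 1.0, -0.001, -0.003]
ft_force: [-1.8, 1.2, -4.1]
width: 0.0275
grip_force: 40.0
time: 38.68
ee_pos: [0.5172, 0.0316, 0.1284]
eef_rot: [0.023, 1.0, 0.0, 0.0]
ft_force: [0.2, -0.3, -3.7]
width: 0.0279
grip_force: 40.0
[0.51710077 0.03141703 0.12831556] [1.25342209e-04 8.58664206e-05 1.50213332e-04] 0.027433820091422808
(array([ 0.0012, -0.0008,  0.0399]), 0.001)
```

```bash
python3 -m pendant '[[0.0013,-0.0009,0.01,0],[0,0,0.01,0],[0,0,0.008,0],[0,0,0,0],[0,0,0,0]]'; python3 -m pendant '[[0,0,0.004,0],[0,0,0.003,0],[0,0,0,0],[0,0,0,0]]';  python3 -m pendant '[[0,0,0.003,0],[0,0,0.002,0],[0,0,0,0],[0,0,0,0]]'
```

```text
time: 39.4
ee_pos: [0.5148, 0.03, 0.0988]
eef_rot: [0.023, 1.0, -0.0, -0.001]
ft_force: [0.7, 0.5, -2.3]
width: 0.0274
grip_force: 40.0
time: 39.73
ee_pos: [0.5153, 0.0302, 0.0926]
eef_rot: [0.023, 1.0, 0.0, -0.0]
ft_force: [-0.2, -0.3, -3.5]
width: 0.028
grip_force: 40.0
time: 40.07
ee_pos: [0.5153, 0.0303, 0.0876]
eef_rot: [0.023, 1.0, 0.0, -0.0]
ft_force: [0.2, 0.1, -2.4]
width: 0.0276
grip_force: 40.0
```

```bash
python3 -m pendant '[[0,0,0.0015,0],[0,0,0,0],[0,0,0,0]]'; python3 -m pendant '[[0,0,0,0],[0,0,0,0],[0,0,0,0],[0,0,0,0],[0,0,-0.03,0],[0,0,-0.035,0],[0,0,-0.035,0],[0,0,-0.035,0]]' 0.6;  python3 -m pendant '[[-0.032,0.02,-0.01,0],[-0.032,0.02,-0.01,0],[-0.032,0.02,-0.01,0],[-0.032,0.02,0,0],[-0.01,0.02,0,0],[0,0,0,0],[0,0,0,0],[0,0,0,0]]' 0.6
python3 - <<'E'
from h import *
print(settle(2)[0])
d=shot("wrist","w9"); s=shot("side")
k=np.array([.65,.1746]); print(d["xyz"]); print("home pred",proj(d,[[.5155,.0304,.094]]))
a=cv2.resize(s["img"][240:350,270:430],(480,330),interpolation=2); b=d["img"][:280,100:500]
c=np.zeros((600,480,3),np.uint8); c[:330]=a; c[330:,:]=cv2.resize(b,(480,336))[:270]
cv2.imwrite("pics/m9.png",c[:,:,::-1])
E
```

```text
time: 40.32
ee_pos: [0.5155, 0.0302, 0.0871]
eef_rot: [0.024, 1.0, 0.0, 0.0]
ft_force: [-6.4, -0.6, 10.8]
width: 0.0277
grip_force: 40.0
time: 40.98
ee_pos: [0.5151, 0.03, 0.2227]
eef_rot: [0.024, 1.0, -0.0, -0.0]
ft_force: [1.9, 1.0, -0.1]
width: 0.052
grip_force: 0.0
time: 41.65
ee_pos: [0.6577, 0.1229, 0.2509]
eef_rot: [0.024, 1.0, -0.0, -0.0]
ft_force: [-0.2, -0.2, 0.0]
width: 0.0522
grip_force: 0.0
[0.65762273 0.12251214 0.2514066 ]
[0.58571358 0.12570788 0.40369808]
home pred [[177.63247145  38.06992138]]
```

View pics/m9.png

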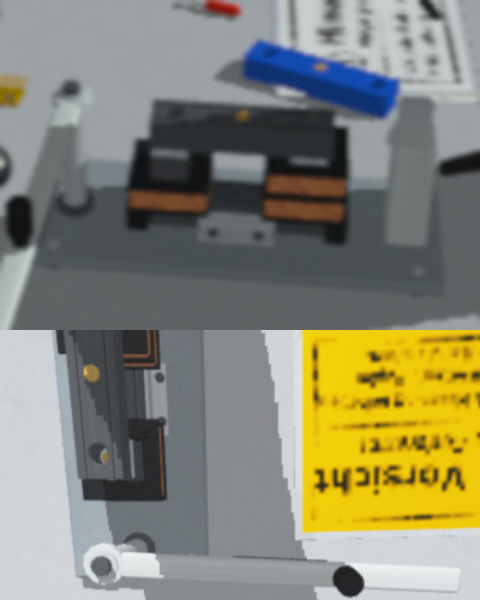

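Run:
```python
from h import *
p,_=settle(3)
d=shot("wrist"); k=ray(d,390.8,205.8,.135); print("knob",k)
K=np.array([.651,.1745]); print(go([*K,.12]))
h=np.array([.626,.0252]); a=-.0475; ex=np.array([np.cos(a),np.sin(a)]); ey=np.array([-ex[1],ex[0]])
t0=np.arctan2((K-h)@ey,-(K-h)@ex); t=np.linspace(t0,.08,25); print(t0)
print(np.round(.15*np.diff(np.c_[np.cos(t),np.sin(t)],axis=0),4).tolist())
```

```text
knob [0.63490851 0.17394531 0.135     ]
(array([0.0092, 0.0506, 0.1315]), 0.0)
1.6892052125774133
[[0.01, 0.0009], [0.0101, 0.0002], [0.01, -0.0005], [0.01, -0.0012], [0.0099, -0.0018], [0.0097, -0.0025], [0.0096, -0.0031], [0.0093, -0.0038], [0.009, -0.0044], [0.0087, -0.005], [0.0084, -0.0056], [0.008, -0.0061], [0.0076, -0.0066], [0.0071, -0.0071], [0.0066, -0.0076], [0.0061, -0.008], [0.0055, -0.0084], [0.005, -0.0087], [0.0044, -0.0091], [0.0037, -0.0093], [0.0031, -0.0096], [0.0025, -0.0097], [0.0018, -0.0099], [0.0011, -0.01]]
```

Run:
```python
from h import *
d=shot("wrist"); print(ray(d,184.2,195.8,.11)," bar end",ray(d,100+459/1.2,(579-330)/1.2,.104)," knob",ray(d,390.8,205.8,.12))
print(proj(d,[[.626,.0252,.11],[.651,.1745,.135],[.64,.1745,.135]]))
g=d["img"]; y,x=np.mgrid[0:480,0:640]; m=(g.max(2)<50)&(x>360)&(x<420)&(y>185)&(y<230); print(x[m].mean(),y[m].mean(),x[m].min(),x[m].max(),y[m].min(),y[m].max())
```

```text
[0.6248115  0.02641179 0.11      ]  bar end [0.64515429 0.24890761 0.104     ]  knob [0.63764334 0.17669028 0.12      ]
[[182.78207449 197.48040051]
 [391.45875012 228.85777692]
 [391.47465246 213.15433412]]
388.3443396226415 208.99056603773585 377 400 197 221
```

Run:
```python
from h import *
p,_=settle(2); print(p,go([.641,.1755,.12]))
a=-.0475; ex=np.array([np.cos(a),np.sin(a)]); ey=np.array([-ex[1],ex[0]])
t=np.linspace(1.615,.08,25)
print(np.round(.15*np.diff(np.c_[np.cos(t),np.sin(t)],axis=0),4).tolist())
```

```text
[0.6578259  0.12362766 0.25127217] (array([0.0193, 0.051 , 0.1312]), 0.0)
[[0.0096, 0.0001], [0.0096, -0.0005], [0.0095, -0.0011], [0.0094, -0.0017], [0.0093, -0.0023], [0.0091, -0.0029], [0.0089, -0.0035], [0.0087, -0.004], [0.0084, -0.0046], [0.0081, -0.0051], [0.0078, -0.0056], [0.0074, -0.0061], [0.007, -0.0066], [0.0065, -0.007], [0.0061, -0.0074], [0.0056, -0.0078], [0.0051, -0.0081], [0.0046, -0.0084], [0.004, -0.0087], [0.0034, -0.009], [0.0029, -0.0092], [0.0023, -0.0093], [0.0017, -0.0094], [0.0011, -0.0095]]
```

```bash
python3 -m pendant '[[0.0097,0.0255,0,0],[0.0096,0.0255,0,0],[0,0,0.03,0],[0,0,0.035,0],[0,0,0.035,0],[0,0,0.031,0],[0,0,0,0],[0,0,0,0]]'; python3 -m pendant '[[0,0,0,0],[0,0,0,0],[0,0,0,0],[0,0,0,0],[0,0,0,0],[0,0,0,0],[0,0,0,0],[0,0,0,0]]' 0 15;python3 -m pendant '[[0,0,0,0],[0,0,0,0],[0,0,0,0]]' 0 45
```

```text
time: 42.87
ee_pos: [0.641, 0.1753, 0.1197]
eef_rot: [0.023, 1.0, -0.0, -0.0]
ft_force: [-0.1, -0.8, 0.7]
width: 0.0523
grip_force: 0.0
time: 43.53
ee_pos: [0.641, 0.1747, 0.1202]
eef_rot: [0.024, 1.0, -0.0, -0.0]
ft_force: [0.3, -2.3, 1.4]
width: 0.0151
grip_force: 15.0
time: 43.78
ee_pos: [0.641, 0.1748, 0.1202]
eef_rot: [0.024, 1.0, -0.0, -0.0]
ft_force: [-0.9, -4.3, 1.3]
width: 0.015
grip_force: 45.0
```

```bash
python3 -m pendant '[[0.0096,0.0001,0,0],[0.0096,-0.0005,0,0],[0.0095,-0.0011,0,0],[0.0094,-0.0017,0,0],[0.0093,-0.0023,0,0],[0.0091,-0.0029,0,0],[0.0089,-0.0035,0,0],[0.0087,-0.004,0,0]]'; python3 -m pendant '[[0.0084,-0.0046,0,0],[0.0081,-0.0051,0,0],[0.0078,-0.0056,0,0],[0.0074,-0.0061,0,0],[0.007,-0.0066,0,0],[0.0065,-0.007,0,0],[0.0061,-0.0074,0,0],[0.0056,-0.0078,0,0]]'; python3 -m pendant '[[0.0051,-0.0081,0,0],[0.0046,-0.0084,0,0],[0.004,-0.0087,0,0],[0.0034,-0.009,0,0],[0.0029,-0.0092,0,0],[0.0023,-0.0093,0,0],[0.0017,-0.0094,0,0],[0.0011,-0.0095,0,0]]'; python3 -m pendant '[[0,0,0,0],[0,0,0,0]]'
python3 - <<'E'
from h import *
p=settle(2)[0]; v=p[:2]-[.6255,.0255]; a=-.0475; ex=np.array([np.cos(a),np.sin(a)]); ey=np.array([-ex[1],ex[0]])
print(p,np.hypot(*v),np.arctan2(v@ey,-v@ex))
E
```

```text
time: 44.45
ee_pos: [0.566, 0.1643, 0.1202]
eef_rot: [0.023, 1.0, 0.001, 0.0]
ft_force: [0.1, 1.1, -2.4]
width: 0.0148
grip_force: 45.0
time: 45.12
ee_pos: [0.5039, 0.1205, 0.12]
eef_rot: [0.021, 1.0, 0.003, -0.002]
ft_force: [-11.9, 15.0, 6.8]
width: 0.0144
grip_force: 45.0
time: 45.78
ee_pos: [0.4753, 0.0469, 0.1197]
eef_rot: [0.022, 1.0, 0.001, -0.003]
ft_force: [-8.0, 3.3, 7.7]
width: 0.0148
grip_force: 45.0
time: 45.95
ee_pos: [0.4753, 0.0461, 0.1197]
eef_rot: [0.023, 1.0, 0.001, -0.003]
ft_force: [-15.5, 4.7, 10.3]
width: 0.0147
grip_force: 45.0
[0.47537184 0.04640078 0.11963112] 0.15157607823655855 0.09083046602867938
```

```bash
python3 -m pendant '[[0.001,-0.003,0,0],[0,-0.003,0,0],[0,-0.003,0,0],[0,-0.003,0,0],[0,-0.002,0,0],[0,0,0,0]]'; python3 -m pendant '[[0,-0.002,0,0],[0,-0.0015,0,0],[0,0,0,0],[0,0,0,0]]'
```

```text
time: 46.55
ee_pos: [0.4742, 0.0333, 0.1197]
eef_rot: [0.022, 1.0, 0.001, -0.003]
ft_force: [-13.1, 6.5, 9.1]
width: 0.0149
grip_force: 45.0
time: 46.88
ee_pos: [0.4742, 0.033, 0.1198]
eef_rot: [0.021, 1.0, 0.003, -0.003]
ft_force: [-11.9, 18.1, 5.5]
width: 0.015
grip_force: 45.0
```

```bash
python3 -m pendant '[[0,0.002,0,0],[0,0,0,0]]'; python3 -m pendant '[[0,0,0,0],[0,0,0,0],[0,0,0,0],[0,0,0,0],[0,0,-0.02,0],[0,0,-0.035,0],[0,0,-0.035,0],[0,0,-0.035,0]]' 0.6; python3 -m pendant '[[-0.037,0.015,-0.01,0],[-0.037,0.015,-0.01,0],[-0.037,0.015,-0.01,0],[-0.037,0.015,0,0],[-0.037,0,0,0],[0,0,0,0],[0,0,0,0],[0,0,0,0]]'
python3 - <<'E'
from h import *
settle(2)
d=shot("wrist","w10"); s=shot("side")
print(proj(d,[[.4745,.0324,.135]]), proj(s,[[.4745,.0324,.12]]))
a=cv2.resize(s["img"][240:350,270:430],(480,330),interpolation=2); b=d["img"][:280,100:500]
c=np.zeros((600,480,3),np.uint8); c[:330]=a; c[330:,:]=cv2.resize(b,(480,336))[:270]
cv2.imwrite("pics/m10.png",c[:,:,::-1])
t=shot("top","t10")
E
```

```text
time: 47.05
ee_pos: [0.4742, 0.0332, 0.1197]
eef_rot: [0.022, 1.0, 0.002, -0.003]
ft_force: [-12.9, 11.6, 7.2]
width: 0.0146
grip_force: 45.0
time: 47.72
ee_pos: [0.4766, 0.0291, 0.2467]
eef_rot: [0.024, 1.0, -0.0, -0.0]
ft_force: [0.2, 0.1, -0.2]
width: 0.0512
grip_force: 0.0
time: 48.38
ee_pos: [0.6643, 0.0801, 0.2749]
eef_rot: [0.024, 1.0, -0.0, -0.0]
ft_force: [-0.7, -0.4, 0.3]
width: 0.052
grip_force: 0.0
[[227.39759325 -54.01198251]] [[372.87641843 268.37196376]]
```

View pics/m10.png

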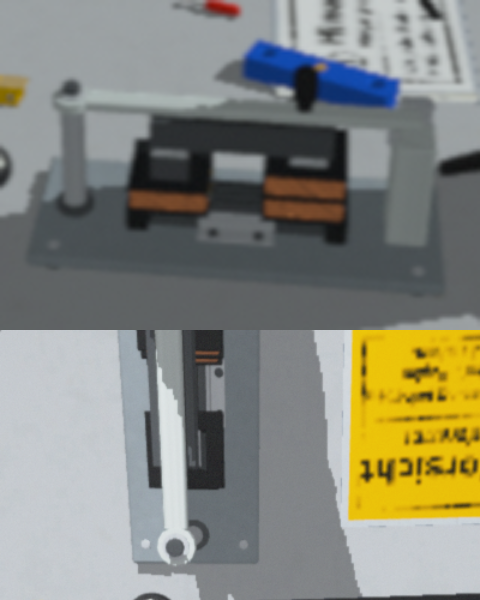

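```bash
python3 -c "
from h import *
print(r.close_job())"
```

```text
the job is handed in; nothing more can be done
None
```

The job is handed in: all three loose coils are on the core (two on the near leg, one on the far leg), the yoke is back down on its pins, and the keeper bar is shut against its stop (judged by pose and force; no click signal); the inclinometer was not moved.

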